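# Fit the right strainer in the scullery waste pot

### The job

Three steel strainer baskets of different sizes stand on the drainboard. Choose the one that nests in the round waste pot, the widest that still goes all the way down inside it, and lower it by its knob until it stands upright on the pot's floor, then let go; do not drop it in. Leave the other two standing upright on the drainboard.

Things in the scene. Friction and masses are not known exactly. Their poses are not given: they have to be found in the camera images.
- strainer_small_knob (a point): The narrowest strainer: 50 mm outer diameter at its rim, stainless steel, about 0.12 kg. Loose perforated basket, open top, 50 mm tall; a 12 mm post from its floor carries a knob, an upright cylinder 24 mm across, 30 mm tall, its top 105 mm above the underside. This point: centre of the knob, on the axis, 90 mm above the underside; z up. Grip the knob from above, at any yaw.
- strainer_medium_knob (a point): The middle strainer: 76 mm outer diameter at its rim, stainless steel, about 0.18 kg. Loose perforated basket, open top, 50 mm tall; a 12 mm post from its floor carries a knob, an upright cylinder 24 mm across, 30 mm tall, its top 105 mm above the underside. This point: centre of the knob, on the axis, 90 mm above the underside; z up. Grip the knob from above, at any yaw.
- strainer_large_knob (a point): The widest strainer: 112 mm outer diameter at its rim, stainless steel, about 0.26 kg. Loose perforated basket, open top, 50 mm tall; a 12 mm post from its floor carries a knob, an upright cylinder 24 mm across, 30 mm tall, its top 105 mm above the underside. This point: centre of the knob, on the axis, 90 mm above the underside; z up. Grip the knob from above, at any yaw.
- pot: Waste pot: dark steel, round, open-topped, fixed to the drainboard. Outer diameter 102 mm, inner 96 mm, straight walls, rim 60 mm and inner floor 5 mm above the drainboard. Origin: centre of its underside, on the drainboard; z up. A strainer standing on its floor has its knob centre 95 mm above this origin. Glasses to 125 mm and a bottle of 220 mm stand about: keep clear of them.
There are look-alikes about, which are no part of the job. What is shaped like the part that bears strainer_small_knob but orange is not meant. Leave any orange look-alike of the part that bears strainer_large_knob alone.

How it is judged:
On the way, in this order (a step that is already met when the one before it is completed fails the run):
1. the middle strainer is lifted clear of the drainboard (height (world z) of strainer_medium_knob above 0.125 m), for 0.1 s.
2. the middle strainer, still held, is lowered inside the pot to within 20 mm of the pot's floor (z of strainer_medium_knob in the frame of pot below 0.115 m and horizontal distance between strainer_medium_knob and pot below 0.018 m and angle between strainer_medium_knob's own z axis and vertical below 0.18 rad and contact force between the fingers and strainer_medium above 0.5 N), for 0.05 s.
At the end, for the whole second after the job is handed in: Middle strainer at rest in the pot, released: knob centre under 103 mm above the pot's underside (fully down: 95), within 18 mm of its axis, upright to 10 degrees. The other two upright to 10 degrees on the drainboard (knob centre 80 to 100 mm above it), over 70 mm from the pot's axis (z of strainer_medium_knob in the frame of pot below 0.103 m and horizontal distance between strainer_medium_knob and pot below 0.018 m and angle between each of strainer_medium_knob, strainer_small_knob, strainer_large_knob's own z axis and vertical below 0.18 rad and linear speed of strainer_medium below 0.02 m/s and height (world z) of strainer_small_knob between 0.08 and 0.1 m and horizontal distance between each of strainer_small_knob, strainer_large_knob and pot above 0.07 m and height (world z) of strainer_large_knob between 0.08 and 0.1 m); the robot touches nothing.
It fails at once if one of the other two strainers is tipped over (more than 45 degrees) (angle between any of strainer_small_knob, strainer_large_knob's own z axis and vertical above 0.785 rad).
It also fails if it takes over 35 s, if anything falls off the work surface, if the arm or the gripper's body presses on something with over 40 N, if the wrist force passes 120 N, or if a joint passes its speed limit or range.

### The arm

A 6-joint arm with a two-finger parallel gripper is mounted at the origin on the work surface. World frame = base frame: x ahead of the robot, y to its left, z up, the work surface at z = 0. Lengths are in m, angles in rad, forces in N, time in s.
With the tool pointing down it reaches from about 0.3 to 0.875 m from the base axis. Payload 6.4 kg.
Tool frame: the origin (TCP) lies midway between the tips of the shut fingers; the grasp point (between the pads) lies 19 mm behind it (r.tcp_to_grasp is the distance from the TCP to the grasp point, in m); z points along the fingers, y is the direction in which the jaws open and shut (so a half turn about z gives the same grasp; the last joint's range is limited). The gripper opens to 88 mm and grips with 3 to 60 N. Pads are 18 mm wide; open, the fingers measure 123 mm over their backs; the gripper's body (75 mm by 187 mm) begins 45 mm behind the grasp point.
Start: joints at [-1.322, 0.181, 1.607, -0, 1.354, -0.206], TCP at [0.253, -0.517, 0.2] pointing down, gripper open.
Joint ranges: [-2.99, 2.99], [-0.89, 2.07], [0.3, 2.58], [-1.14, 4.28], [0, 2.63], [-3.12, 3.12]. Speed limits (rad/s): [2.57, 2.57, 3.01, 3.14, 3.14, 3.14].

### API

Orientations are given as a 3x3 rotation matrix whose columns are the frame's x, y, z axes.
In Python, from workcell import r gives the robot as it stands. The module is installed in compiled form; this text tells all that it offers.
- The arm moves only by the tool arm_command, never from a script. Its argument "moves" is a list of rows, each an object with "fingers": the closure, from 0 (fully open) to 1 (shut); "dp": the shift along the tool's x, y, z in units of 100 mm (1.0 is 100 mm), a list of three; "delta_rot": the turn, a rotation vector about the tool's x, y, z in units of pi rad (1.0 is pi rad), a list of three. A call has 1 to 20 rows; each row is the pose to reach, as a shift and turn from the pose commanded when the call began, along the tool's axes at that moment, turning the shorter way round; what a row does not reach only later rows make up. A row lasts 1/12 s, in which the tool goes at most 41.7 mm and 7.16 degrees, less where a joint would pass 70% of its speed; a pose out of reach is approached as far as the arm can. A call with a number of a shift or a turn outside -1 to 1 is refused whole. A call with a gripper value outside its range is refused whole. The fingers move at their own pace and stop on an object; "newtons" is the grip in N (left out, the last holds). Time passes only in rows, so rows that repeat a pose let the fingers close. It gives the time, the measured TCP pose, the force and the opening at its end, in the units of the state.
- r.state(): the state, without advancing time (a new reading comes with each control period).
- r.get_image(name): name is "scene" or "side" or "wrist"; returns the picture (480x640x3 uint8, red, green, blue); there is no depth.
- r.camera_info(name): a dict with "fx", "fy", "cx", "cy" (pixels), "k1" (the pictures are not rectified: a ray, as slopes to the right and down, at radius r is drawn at 1 + k1 r^2 times it, then the intrinsics apply), "R" (3x3) and "t" (3): a world point X has camera coordinates R X + t; the wrist camera has in their place "mount" (4x4, takes a point from camera to tool coordinates, whose origin is the TCP and whose axes are the flange's). Camera axes: x right, y down, z forward; pixel columns grow to the right and rows downward; lengths in m; the calibration is good to about 2 mm. A picture is of the moment at which its call begins: read the wrist's pose just before it. camera_info takes no time and is no camera call.
- r.hand_in(): hands the job in, once; it reports no verdict.
The state is a dict: "clock": time; "q": joint angles; "joint_velocities": joint speeds; "joint_efforts": joint torques, N m; "tool_pos": TCP position; "tcp_rot": TCP orientation; "wrist_force": force on the tool from outside, world axes, zero at the start; "wrist_torque": the same for the moment, N m; "finger_gap": finger opening in m.
Only numpy, scipy, OpenCV 4.12 (cv2) and the standard library are available. Lean on these libraries where they do the work, as an engineer would, in place of code of your own. Each camera call takes 0.05 s, during which the arm holds its last target. There are 200 camera calls.

## Working session

There is one attempt and no reset: what is moved stays moved. The work goes in short steps, Python scripts to look and compute and a tool call to move; the robot and the scene stay as the last step left them, time stands still between calls to the robot, and variables do not carry over. Pictures are saved under pics/ and viewed, about 8 in all and at most 12, crops included, and the job is handed in when it is done.

Besides the shell and the picture viewer there is one more tool, called after "Call:" as name([rows], argument=value, ...), one row to a line, values as JSON. arm_command: Moves the arm, as the interface text tells. Shifts and turns lie within -1 to 1; 1 stands for 100 mm of shift or pi rad of turn. Its arguments: {"type":"object","properties":{"moves":{"type":"array","items":{"type":"object","properties":{"fingers":{"type":"number"},"dp":{"type":"array","items":{"type":"number"}},"delta_rot":{"type":"array","items":{"type":"number"}}}}},"newtons":{"type":"number"}},"required":["moves"]}

```bash
mkdir -p pics
cat > h.py <<'E'
import numpy as np,cv2
from workcell import r
def cast(name,u,v,z,info=None,s=None):
    c=info or r.camera_info(name)
    K=np.array([[c['fx'],0,c['cx']],[0,c['fy'],c['cy']],[0,0,1.]])
    d=cv2.undistortPoints(np.array([[[u,v]]],float),K,np.array([c['k1'],0,0,0.]))[0,0]
    d=np.array([d[0],d[1],1.])
    if 'mount' in c:
        s=s or r.state(); M=np.array(c['mount']); Rt=np.array(s['tcp_rot']); 
        o=np.array(s['tool_pos'])+Rt@M[:3,3]; d=Rt@M[:3,:3]@d
    else:
        R=np.array(c['R']); o=-R.T@np.array(c['t']); d=R.T@d
    return o+d*(z-o[2])/d[2]
def save(name,f):
    im=r.get_image(name); cv2.imwrite('pics/'+f,im[:,:,::-1]); return im
E
python3 - <<'E'
from h import *
print(r.state()); 
for n in ('scene','side','wrist'): save(n,n+'1.png'); print(r.camera_info(n))
E
```

```text
{'clock': 0.0, 'q': array([-1.32229789e+00,  1.81559758e-01,  1.60794816e+00,  1.77054327e-05,
        1.35380950e+00, -2.06252641e-01]), 'joint_velocities': array([-9.23068133e-04, -7.45194722e-04, -4.27079909e-04, -6.07543342e-05,
        2.24414014e-03,  1.28018035e-03]), 'joint_efforts': array([-1.06623320e-03, -4.33871162e+01, -3.41846144e+01,  7.03169242e-02,
        3.88136704e-02, -1.27385583e-04]), 'tool_pos': array([ 0.25246279, -0.51596837,  0.1995286 ]), 'tcp_rot': array([[ 8.98372147e-01,  4.39234925e-01, -4.07444344e-04],
       [ 4.39234958e-01, -8.98370660e-01,  1.67603604e-03],
       [ 3.70137520e-04, -1.68466789e-03, -9.99998512e-01]]), 'wrist_force': array([-0.21999455, -0.13330275,  0.21896578]), 'wrist_torque': array([-0.01119939,  0.00754759, -0.03422983]), 'finger_gap': 0.08839739930065667}
{'fx': 573.0107081520256, 'fy': 573.0107081520256, 'cx': 322.2679192410235, 'cy': 236.858076267513, 'k1': 0.060348742919677165, 'R': array([[ 0.15283953,  0.9882492 ,  0.00189574],
       [ 0.68562989, -0.10465546, -0.72038802],
       [-0.71172448,  0.11140354, -0.69356868
[... 169 characters left out ...]
9262116206301835, 'R': array([[-0.84089006, -0.54113796, -0.00857924],
       [-0.40345021,  0.63734164, -0.65652385],
       [ 0.36073789, -0.54860308, -0.75425648]]), 't': array([0.40738908, 0.2742735 , 0.97933118])}
{'fx': 357.22741702672903, 'fy': 357.22741702672903, 'cx': 320.5376577663464, 'cy': 236.9482227232203, 'k1': -0.07156536127348183, 'mount': array([[ 8.68098588e-04, -9.46052906e-01, -3.24011028e-01,
         8.40355434e-02],
       [ 9.99999619e-01,  7.93193745e-04,  3.63243839e-04,
         3.16230997e-04],
       [-8.66443691e-05, -3.24011220e-01,  9.46053234e-01,
        -1.84642638e-01],
       [ 0.00000000e+00,  0.00000000e+00,  0.00000000e+00,
         1.00000000e+00]])}
```

View pics/scene1.png

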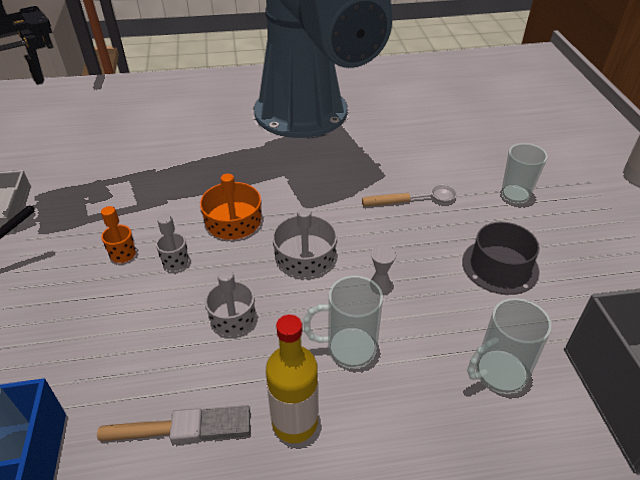

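View pics/side1.png

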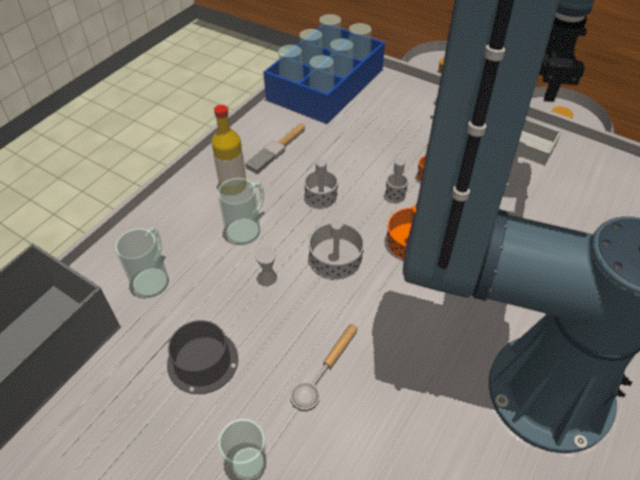

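Candidates in the scene view: steel small (172,245), steel medium (231,305), steel large (305,243), orange small (118,238) and orange large (231,207). There is also a hourglass-shaped steel cup at (383,268). My choice is the middle-sized steel one at (231,305), and the pot is at (505,255). In the side view these two are at (321,188) and (200,355). Next is a close crop to check.

Run:
```python
import cv2,numpy as np
a=cv2.imread('pics/scene1.png');b=cv2.imread('pics/side1.png')
f=lambda im,x,y:cv2.resize(im[y:y+75,x:x+100],(400,300),interpolation=cv2.INTER_CUBIC)
cv2.imwrite('pics/crop1.png',np.vstack([np.hstack([f(a,180,265),f(a,455,217)]),np.hstack([f(b,271,150),f(b,150,316)])]))
```

```text
(no output)
```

View pics/crop1.png

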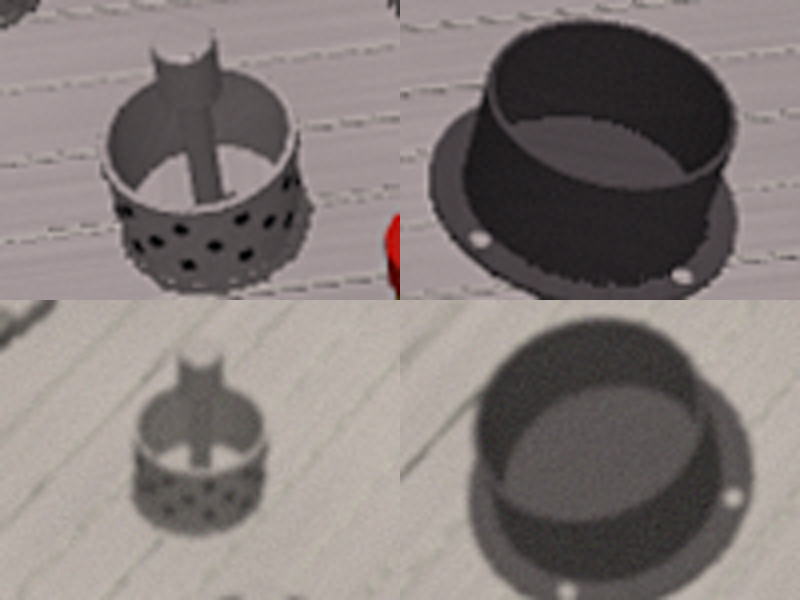

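Run:
```python
from h import *
for n,u,v,z in [('scene',226,275.5,.105),('scene',230.2,300.8,.05),('side',321.2,163,.105),('side',321.5,182.5,.05),('scene',508,243,.06),('side',199.5,346,.06),
 ('scene',205.5,300.8,.05),('scene',254.8,300.8,.05),('scene',353,350,0),('scene',165,220,.105),('scene',305,212,.105),('scene',295,420,0),('scene',383,285,0),('scene',500,375,0),('scene',517,195,0)]:
  print(n,u,v,cast(n,u,v,z).round(4))
```

```text
scene 226 275.5 [ 0.6021 -0.186   0.105 ]
scene 230.2 300.8 [ 0.6049 -0.1859  0.05  ]
side 321.2 163 [ 0.5979 -0.1888  0.105 ]
side 321.5 182.5 [ 0.5961 -0.1867  0.05  ]
scene 508 243 [0.5574 0.2803 0.06  ]
side 199.5 346 [0.5496 0.2785 0.06  ]
scene 205.5 300.8 [ 0.599  -0.2234  0.05  ]
scene 254.8 300.8 [ 0.6107 -0.1484  0.05  ]
scene 353 350 [ 0.6889 -0.0071 -0.    ]
scene 165 220 [ 0.4641 -0.2798  0.105 ]
scene 305 212 [ 0.4787 -0.0516  0.105 ]
scene 295 420 [ 0.7901 -0.1087  0.    ]
scene 383 285 [0.5668 0.0688 0.    ]
scene 500 375 [0.7637 0.1985 0.    ]
scene 517 195 [0.3739 0.3866 0.    ]
```

View pics/wrist1.png

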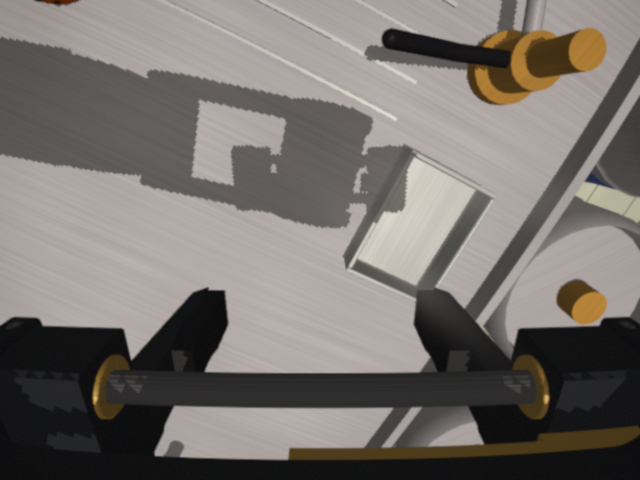

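The wrist view shows only the tap and a tray, no target. The rim chord gives a 76 mm diameter, so the choice is confirmed. The strainer is near (0.600,-0.187) and the pot near (0.553,0.280). I'm moving over the strainer now: tool shift x +457 mm, y −143 mm.

Call:
arm_command([
  {"fingers": 0, "dp": [1, -0.3, -0.2], "delta_rot": [0, 0, 0]},
  {"fingers": 0, "dp": [1, -0.3, -0.2], "delta_rot": [0, 0, 0]},
  {"fingers": 0, "dp": [1, -0.3, -0.2], "delta_rot": [0, 0, 0]},
])

```text
clock: 0.4
tool_pos: [0.3311, -0.4435, 0.2207]
tcp_rot: [[0.898, 0.439, 0.001], [0.439, -0.898, 0.001], [0.001, -0.001, -1.0]]
wrist_force: [0.7, -0.6, 0.4]
finger_gap: 0.0883
```

Call:
arm_command([
  {"fingers": 0, "dp": [1, -0.3, 0], "delta_rot": [0, 0, 0]},
  {"fingers": 0, "dp": [1, -0.3, 0], "delta_rot": [0, 0, 0]},
  {"fingers": 0, "dp": [1, -0.3, 0], "delta_rot": [0, 0, 0]},
])

```text
clock: 0.65
tool_pos: [0.4083, -0.3716, 0.2204]
tcp_rot: [[0.898, 0.441, 0.001], [0.441, -0.898, 0.001], [0.001, -0.001, -1.0]]
wrist_force: [-0.2, -0.2, 0.6]
finger_gap: 0.088
```

Call:
arm_command([
  {"fingers": 0, "dp": [1, -0.3, 0], "delta_rot": [0, 0, 0]},
  {"fingers": 0, "dp": [1, -0.3, 0], "delta_rot": [0, 0, 0]},
  {"fingers": 0, "dp": [1, -0.3, 0], "delta_rot": [0, 0, 0]},
])

```text
clock: 0.9
tool_pos: [0.4849, -0.3006, 0.2202]
tcp_rot: [[0.897, 0.441, 0.001], [0.441, -0.897, 0.001], [0.001, -0.001, -1.0]]
wrist_force: [-0.6, -0.4, -1.3]
finger_gap: 0.0882
```

Call:
arm_command([
  {"fingers": 0, "dp": [1, -0.3, 0], "delta_rot": [0, 0, 0]},
  {"fingers": 0, "dp": [1, -0.3, 0], "delta_rot": [0, 0, 0]},
  {"fingers": 0, "dp": [1, -0.3, 0], "delta_rot": [0, 0, 0]},
  {"fingers": 0, "dp": [1, -0.3, 0], "delta_rot": [0, 0, 0]},
  {"fingers": 0, "dp": [1, -0.3, 0], "delta_rot": [0, 0, 0]},
])

```text
clock: 1.32
tool_pos: [0.5595, -0.232, 0.2198]
tcp_rot: [[0.897, 0.442, -0.001], [0.442, -0.897, 0.0], [-0.001, -0.001, -1.0]]
wrist_force: [-0.8, 0.1, 0.3]
finger_gap: 0.0881
```

Run:
```python
from h import *
s=r.state(); print(s['clock'],s['tool_pos'],s['tcp_rot'].round(4),s['q'].round(2)); save('wrist','wrist2.png')
```

```text
1.3167 [ 0.5595212  -0.23196352  0.21982279] [[ 8.972e-01  4.417e-01 -1.100e-03]
 [ 4.417e-01 -8.972e-01  3.000e-04]
 [-8.000e-04 -7.000e-04 -1.000e+00]] [-0.59  0.23  1.5  -0.    1.4   0.52]
```

View pics/wrist2.png

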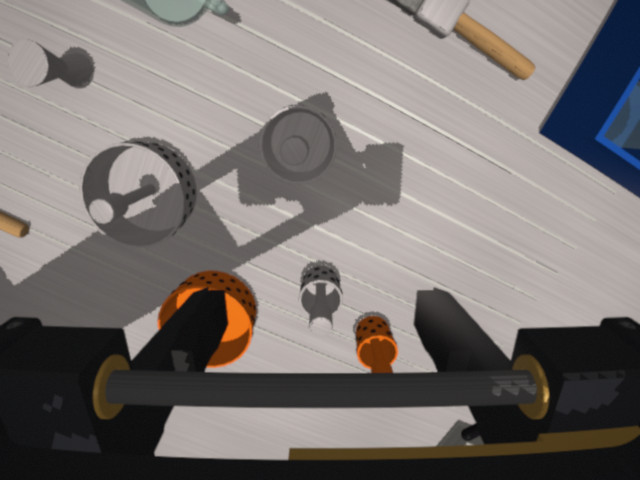

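The wrist view shows the medium steel strainer at about (298,145) with its knob top at (294,150). The small one, at (320,290), is still nearer to me.

Run:
```python
from h import *
s=r.state()
for u,v,z in [(294,150,.105),(298,145,.05),(320,325,.105),(102,211,.105)]: print(cast('wrist',u,v,z,s=s).round(4))
p=cast('wrist',294,150,.105,s=s)-s['tool_pos']; print(s['tcp_rot'].T@p)
```

```text
[ 0.6004 -0.1886  0.105 ]
[ 0.6001 -0.1887  0.05  ]
[ 0.4607 -0.2809  0.105 ]
[ 0.4783 -0.0561  0.105 ]
[ 0.05694951 -0.02143582  0.1148464 ]
```

Call:
arm_command([
  {"fingers": 0, "dp": [0.57, -0.21, 0.4], "delta_rot": [0, 0, 0]},
  {"fingers": 0, "dp": [0.57, -0.21, 0.4], "delta_rot": [0, 0, 0]},
  {"fingers": 0, "dp": [0.57, -0.21, 0.4], "delta_rot": [0, 0, 0]},
  {"fingers": 0, "dp": [0.57, -0.21, 0.4], "delta_rot": [0, 0, 0]},
  {"fingers": 0, "dp": [0.57, -0.21, 0.4], "delta_rot": [0, 0, 0]},
])

```text
clock: 1.78
tool_pos: [0.6005, -0.1906, 0.1808]
tcp_rot: [[0.899, 0.438, -0.0], [0.438, -0.899, -0.001], [-0.001, 0.0, -1.0]]
wrist_force: [0.2, -0.5, 0.6]
finger_gap: 0.0884
```

Run:
```python
from h import *
s=r.state(); print(s['clock'],s['tool_pos'],s['q'].round(2)); save('wrist','wrist3.png')
print(s['tcp_rot'].T@(np.array([.600,-.188,.076])-s['tool_pos']))
```

```text
1.7833 [ 0.60047744 -0.19063945  0.1807515 ] [-0.5   0.32  1.48 -0.    1.34  0.62]
[ 0.00078189 -0.00262306  0.10475008]
```

View pics/wrist3.png

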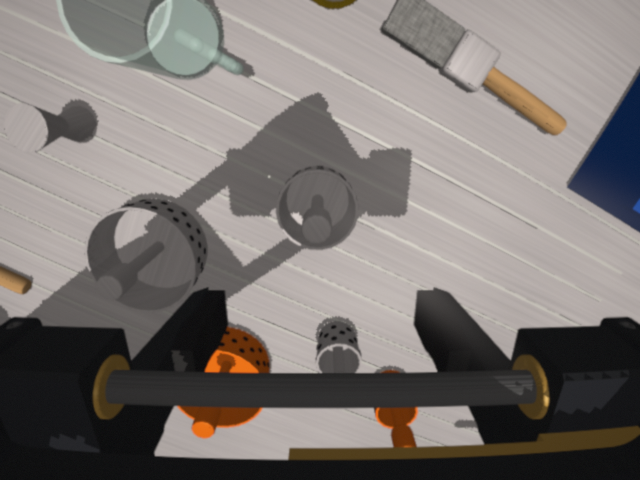

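The knob top is at about (317,236), nearly centred between the jaws. I'm descending and gripping.

Call:
arm_command([
  {"fingers": 0, "dp": [0.01, -0.02, 0.3], "delta_rot": [0, 0, 0]},
  {"fingers": 0, "dp": [0.01, -0.02, 0.6], "delta_rot": [0, 0, 0]},
  {"fingers": 0, "dp": [0.01, -0.02, 0.9], "delta_rot": [0, 0, 0]},
  {"fingers": 0, "dp": [0.01, -0.02, 0.9], "delta_rot": [0, 0, 0]},
])

```text
clock: 2.17
tool_pos: [0.5969, -0.1866, 0.0852]
tcp_rot: [[0.899, 0.437, -0.008], [0.438, -0.899, 0.004], [-0.006, -0.007, -1.0]]
wrist_force: [-1.5, 1.0, -1.4]
finger_gap: 0.088
```

Call:
arm_command([
  {"fingers": 0, "dp": [0, 0, 0.15], "delta_rot": [0, 0, 0]},
  {"fingers": 0, "dp": [0, 0, 0.15], "delta_rot": [0, 0, 0]},
  {"fingers": 1, "dp": [0, 0, 0.15], "delta_rot": [0, 0, 0]},
  {"fingers": 1, "dp": [0, 0, 0.15], "delta_rot": [0, 0, 0]},
  {"fingers": 1, "dp": [0, 0, 0.15], "delta_rot": [0, 0, 0]},
  {"fingers": 1, "dp": [0, 0, 0.15], "delta_rot": [0, 0, 0]},
  {"fingers": 1, "dp": [0, 0, 0.15], "delta_rot": [0, 0, 0]},
  {"fingers": 1, "dp": [0, 0, 0.15], "delta_rot": [0, 0, 0]},
  {"fingers": 1, "dp": [0, 0, 0.15], "delta_rot": [0, 0, 0]},
  {"fingers": 1, "dp": [0, 0, 0.15], "delta_rot": [0, 0, 0]},
  {"fingers": 1, "dp": [0, 0, 0.15], "delta_rot": [0, 0, 0]},
  {"fingers": 1, "dp": [0, 0, 0.15], "delta_rot": [0, 0, 0]},
], newtons=25)

```text
clock: 3.17
tool_pos: [0.6012, -0.1869, 0.0754]
tcp_rot: [[0.898, 0.439, -0.0], [0.439, -0.898, 0.0], [-0.0, -0.0, -1.0]]
wrist_force: [0.2, 0.8, -0.4]
finger_gap: 0.0236
```

Call:
arm_command([
  {"fingers": 1, "dp": [0, 0, -0.1], "delta_rot": [0, 0, 0]},
  {"fingers": 1, "dp": [0, 0, -0.3], "delta_rot": [0, 0, 0]},
  {"fingers": 1, "dp": [0, 0, -0.5], "delta_rot": [0, 0, 0]},
  {"fingers": 1, "dp": [0, 0, -0.7], "delta_rot": [0, 0, 0]},
  {"fingers": 1, "dp": [0, 0, -0.9], "delta_rot": [0, 0, 0]},
  {"fingers": 1, "dp": [0, 0, -1.0], "delta_rot": [0, 0, 0]},
])

```text
clock: 3.67
tool_pos: [0.6026, -0.1876, 0.1792]
tcp_rot: [[0.898, 0.439, 0.004], [0.439, -0.898, -0.002], [0.003, 0.004, -1.0]]
wrist_force: [0.9, -0.3, 0.2]
finger_gap: 0.0005
```

Call:
arm_command([
  {"fingers": 1, "dp": [0, 0, -0.2], "delta_rot": [0, 0, 0]},
  {"fingers": 1, "dp": [0, 0, -0.4], "delta_rot": [0, 0, 0]},
  {"fingers": 1, "dp": [0, 0, -0.6], "delta_rot": [0, 0, 0]},
  {"fingers": 1, "dp": [0, 0, -0.6], "delta_rot": [0, 0, 0]},
  {"fingers": 1, "dp": [0, 0, -0.6], "delta_rot": [0, 0, 0]},
])

```text
clock: 4.08
tool_pos: [0.6018, -0.1872, 0.2366]
tcp_rot: [[0.898, 0.439, 0.002], [0.439, -0.898, -0.001], [0.002, 0.002, -1.0]]
wrist_force: [0.3, 0.2, -1.2]
finger_gap: 0.0006
```

Run:
```python
from h import *
s=r.state(); print(s['clock'],s['tool_pos'],s['wrist_force'],s['finger_gap'])
print(s['tcp_rot'].T@(np.array([.553,.2795,.235])-s['tool_pos']))
```

```text
4.0833 [ 0.6018487  -0.18722562  0.23662089] [ 0.32836008  0.2318696  -1.18063196] 0.0005625918433830412
[ 0.1611453  -0.44074139  0.00092368]
```

The gap closed to 0, so the knob slipped out during the lift. I'll look before trying again.

Run:
```python
from h import *
a=save('wrist','wrist4.png'); b=save('scene','scene4.png')
w=cv2.imread('pics/wrist4.png');s=cv2.imread('pics/scene4.png')[250:350,150:310]
cv2.imwrite('pics/v4.png',np.hstack([cv2.resize(w[100:420,180:460],(420,480)),cv2.resize(s[:, 10:136],(378,480)[:2],interpolation=cv2.INTER_CUBIC)[:, :378]]))
```

```text
(no output)
```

View pics/v4.png

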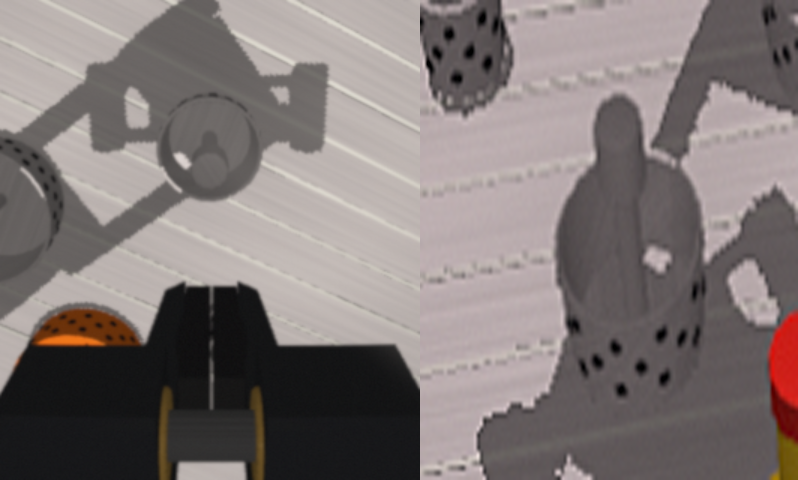

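The strainer still stands upright in its place, with the knob at wrist pixel (320,210). I'll re-measure and regrip lower and firmer, then lift slowly.

Run:
```python
from h import *
s=r.state()
for u,v,z in [(320,210,.105),(320.3,198.5,.05)]:
  p=cast('wrist',u,v,z,s=s); print(p.round(4),(s['tcp_rot'].T@(p-s['tool_pos'])).round(4))
print(s['tcp_rot'].round(4),s['tool_pos'])
for n,u,v,z in [('scene',160+617/3,250+115/4.8,.105)]: print(cast(n,u,v,z))
```

```text
[ 0.6025 -0.1853  0.105 ] [ 2.40e-03 -1.00e-04  1.29e-01]
[ 0.6008 -0.1863  0.05  ] [0.0006 0.0002 0.184 ]
[[ 8.984e-01  4.393e-01 -1.700e-03]
 [ 4.393e-01 -8.984e-01  9.000e-04]
 [-1.100e-03 -1.600e-03 -1.000e+00]] [ 0.60057557 -0.18655575  0.23402694]
[0.63047152 0.01941895 0.105     ]
```

Call:
arm_command([
  {"fingers": 0, "dp": [0, 0, 0.4], "delta_rot": [0, 0, 0]},
  {"fingers": 0, "dp": [0, 0, 0.4], "delta_rot": [0, 0, 0]},
  {"fingers": 0, "dp": [0, 0, 0.4], "delta_rot": [0, 0, 0]},
  {"fingers": 0, "dp": [0, 0, 0.4], "delta_rot": [0, 0, 0]},
  {"fingers": 0, "dp": [0, 0, 0.4], "delta_rot": [0, 0, 0]},
  {"fingers": 0, "dp": [0, 0, 0.4], "delta_rot": [0, 0, 0]},
  {"fingers": 0, "dp": [0, 0, 0.4], "delta_rot": [0, 0, 0]},
  {"fingers": 0, "dp": [0, 0, 0.4], "delta_rot": [0, 0, 0]},
  {"fingers": 0, "dp": [0, 0, 0.4], "delta_rot": [0, 0, 0]},
], newtons=25)

```text
clock: 4.93
tool_pos: [0.6014, -0.187, 0.196]
tcp_rot: [[0.898, 0.439, 0.001], [0.439, -0.898, -0.0], [0.0, 0.001, -1.0]]
wrist_force: [0.8, -0.6, -0.2]
finger_gap: 0.0581
```

Finger speed is about 77 mm/s, so the first grip had only just touched the knob when the lift began. This time I'll give it enough time.

Call:
arm_command([
  {"fingers": 0, "dp": [0.01, 0, 0.3], "delta_rot": [0, 0, 0]},
  {"fingers": 0, "dp": [0.01, 0, 0.6], "delta_rot": [0, 0, 0]},
  {"fingers": 0, "dp": [0.01, 0, 0.8], "delta_rot": [0, 0, 0]},
  {"fingers": 0.3, "dp": [0.01, 0, 1.0], "delta_rot": [0, 0, 0]},
  {"fingers": 0.3, "dp": [0.01, 0, 1.0], "delta_rot": [0, 0, 0]},
])

```text
clock: 5.35
tool_pos: [0.5992, -0.185, 0.0908]
tcp_rot: [[0.898, 0.439, -0.007], [0.439, -0.898, 0.004], [-0.005, -0.006, -1.0]]
wrist_force: [-1.0, -0.4, -0.3]
finger_gap: 0.0691
```

Call:
arm_command([
  {"fingers": 0.3, "dp": [0, 0, 0.24], "delta_rot": [0, 0, 0]},
  {"fingers": 0.3, "dp": [0, 0, 0.24], "delta_rot": [0, 0, 0]},
  {"fingers": 0.3, "dp": [0, 0, 0.24], "delta_rot": [0, 0, 0]},
  {"fingers": 1, "dp": [0, 0, 0.24], "delta_rot": [0, 0, 0]},
  {"fingers": 1, "dp": [0, 0, 0.24], "delta_rot": [0, 0, 0]},
  {"fingers": 1, "dp": [0, 0, 0.24], "delta_rot": [0, 0, 0]},
  {"fingers": 1, "dp": [0, 0, 0.24], "delta_rot": [0, 0, 0]},
  {"fingers": 1, "dp": [0, 0, 0.24], "delta_rot": [0, 0, 0]},
  {"fingers": 1, "dp": [0, 0, 0.24], "delta_rot": [0, 0, 0]},
  {"fingers": 1, "dp": [0, 0, 0.24], "delta_rot": [0, 0, 0]},
  {"fingers": 1, "dp": [0, 0, 0.24], "delta_rot": [0, 0, 0]},
  {"fingers": 1, "dp": [0, 0, 0.24], "delta_rot": [0, 0, 0]},
  {"fingers": 1, "dp": [0, 0, 0.24], "delta_rot": [0, 0, 0]},
  {"fingers": 1, "dp": [0, 0, 0.24], "delta_rot": [0, 0, 0]},
  {"fingers": 1, "dp": [0, 0, 0.24], "delta_rot": [0, 0, 0]},
], newtons=45)

```text
clock: 6.6
tool_pos: [0.6021, -0.1865, 0.0714]
tcp_rot: [[0.898, 0.439, -0.0], [0.439, -0.898, 0.0], [-0.0, -0.0, -1.0]]
wrist_force: [-0.6, -0.6, -0.5]
finger_gap: 0.0007
```

Call:
arm_command([
  {"fingers": 1, "dp": [0, 0, -0.05], "delta_rot": [0, 0, 0]},
  {"fingers": 1, "dp": [0, 0, -0.1], "delta_rot": [0, 0, 0]},
  {"fingers": 1, "dp": [0, 0, -0.15], "delta_rot": [0, 0, 0]},
  {"fingers": 1, "dp": [0, 0, -0.2], "delta_rot": [0, 0, 0]},
  {"fingers": 1, "dp": [0, 0, -0.2], "delta_rot": [0, 0, 0]},
])

```text
clock: 7.02
tool_pos: [0.6031, -0.187, 0.0933]
tcp_rot: [[0.898, 0.439, 0.002], [0.439, -0.898, -0.001], [0.002, 0.002, -1.0]]
wrist_force: [-0.4, -0.3, 0.6]
finger_gap: 0.0004
```

The fingers shut on nothing, so something disagrees. I'll look now with the side and wrist cameras.

Run:
```python
from h import *
save('wrist','wrist5.png'); save('side','side5.png'); save('scene','scene5.png')
w=cv2.imread('pics/wrist5.png');s=cv2.imread('pics/side5.png')[110:230,240:400];c=cv2.imread('pics/scene5.png')[230:350,150:310]
z=lambda i:cv2.resize(i,(400,300),interpolation=cv2.INTER_CUBIC)
cv2.imwrite('pics/v5.png',np.vstack([np.hstack([z(s),z(c)]),np.hstack([z(w),z(w[150:390,160:480])])]))
```

```text
(no output)
```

View pics/v5.png

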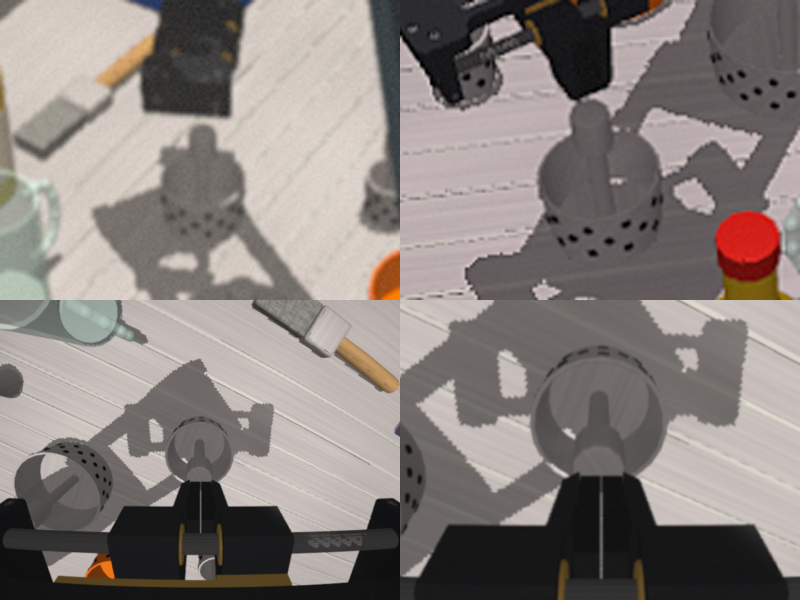

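Run:
```python
from h import *
s=r.state(); print(s['tool_pos'],s['clock'],s['finger_gap'],s['q'].round(3))
def proj(n,X):
    c=r.camera_info(n)
    if 'mount' in c:
        M=np.array(c['mount']);X=np.linalg.inv(M)@np.r_[s['tcp_rot'].T@(np.array(X)-s['tool_pos']),1];X=X[:3]
    else: X=c['R']@X+c['t']
    a=X[:2]/X[2]; a=a*(1+c['k1']*(a@a)); return (a*c['fx']+[c['cx'],c['cy']]).round(1)
for n in('scene','side','wrist'): print(n,'tcp',proj(n,s['tool_pos']),'knobtop',proj(n,[.6,-.188,.105]),'rim',proj(n,[.6,-.188,.05]))
print('tip side',cast('side',314.8,154.8,.093),'tip scene',cast('scene',150+172/2.5,230+98/2.5,.093))
print('knob: scene',cast('scene',150+194/2.5,230+110/2.5,.105),'side',cast('side',240+202/2.5,110+132/2.5,.105),'wrist',cast('wrist',320.8,281,.105,s=s))
```

```text
[ 0.6021582  -0.18647478  0.0915585 ] 7.1667 0.0005815898009470133 [-0.488  0.411  1.547 -0.     1.183  0.628]
scene tcp [226.7 281.6] knobtop [224.6 274.6] rim [228.7 298.6]
side tcp [319.  167.6] knobtop [320.2 162.9] rim [320.3 181.5]
wrist tcp [319.8 271.7] knobtop [320.6 286.7] rim [320.5 249.8]
tip side [ 0.63170856 -0.21542786  0.093     ] tip scene [ 0.5761952  -0.19740429  0.093     ]
knob: scene [ 0.59942406 -0.18357267  0.105     ] side [ 0.59893623 -0.188883    0.105     ] wrist [ 0.60306357 -0.18663296  0.105     ]
```

Run:
```python
from h import *
print(r.tcp_to_grasp)
for z in (.1,.11,.115,.12,.125,.13,.14): print(z,cast('side',314.8,154.8,z)[:2].round(4),cast('scene',218.8,269.2,z)[:2].round(4),cast('wrist',320,290,z)[:2].round(4))
```

```text
0.0187
0.1 [ 0.6272 -0.2087] [ 0.5829 -0.1967] [ 0.5958 -0.1897]
0.11 [ 0.6208 -0.1991] [ 0.5924 -0.1957] [ 0.6004 -0.1875]
0.115 [ 0.6176 -0.1942] [ 0.5972 -0.1952] [ 0.6027 -0.1863]
0.12 [ 0.6144 -0.1894] [ 0.602  -0.1947] [ 0.6051 -0.1852]
0.125 [ 0.6112 -0.1846] [ 0.6067 -0.1942] [ 0.6074 -0.1841]
0.13 [ 0.608  -0.1798] [ 0.6115 -0.1937] [ 0.6097 -0.1829]
0.14 [ 0.6016 -0.1702] [ 0.621  -0.1928] [ 0.6144 -0.1807]
```

All three cameras agree on the knob's position. The real fingertips sit 25–35 mm higher than the reported TCP, seen in the side, scene and wrist views and by the fingers covering the knob top in the wrist view. So the jaws shut just above the knob. I'll open and go down to a reported z of about 0.045, then close.

Call:
arm_command([
  {"fingers": 0, "dp": [0, 0, 0], "delta_rot": [0, 0, 0]},
  {"fingers": 0, "dp": [0, 0, 0], "delta_rot": [0, 0, 0]},
  {"fingers": 0, "dp": [0, 0, 0], "delta_rot": [0, 0, 0]},
  {"fingers": 0, "dp": [0, 0, 0], "delta_rot": [0, 0, 0]},
  {"fingers": 0, "dp": [0, 0, 0], "delta_rot": [0, 0, 0]},
  {"fingers": 0, "dp": [0, 0, 0], "delta_rot": [0, 0, 0]},
  {"fingers": 0, "dp": [0, 0, 0], "delta_rot": [0, 0, 0]},
  {"fingers": 0, "dp": [0, 0, 0], "delta_rot": [0, 0, 0]},
  {"fingers": 0, "dp": [0, 0, 0], "delta_rot": [0, 0, 0]},
  {"fingers": 0, "dp": [0, 0, 0], "delta_rot": [0, 0, 0]},
  {"fingers": 0, "dp": [0, 0, 0.1], "delta_rot": [0, 0, 0]},
  {"fingers": 0, "dp": [0, 0, 0.2], "delta_rot": [0, 0, 0]},
  {"fingers": 0, "dp": [0, 0, 0.3], "delta_rot": [0, 0, 0]},
  {"fingers": 0, "dp": [0, 0, 0.4], "delta_rot": [0, 0, 0]},
  {"fingers": 0.1, "dp": [0, 0, 0.45], "delta_rot": [0, 0, 0]},
  {"fingers": 0.2, "dp": [0, 0, 0.45], "delta_rot": [0, 0, 0]},
  {"fingers": 0.3, "dp": [0, 0, 0.45], "delta_rot": [0, 0, 0]},
])

```text
clock: 8.58
tool_pos: [0.6018, -0.1863, 0.0457]
tcp_rot: [[0.898, 0.439, -0.001], [0.439, -0.898, 0.001], [-0.001, -0.001, -1.0]]
wrist_force: [-0.3, -0.0, 0.1]
finger_gap: 0.0702
```

Run:
```python
from h import *
s=r.state(); print(s['tool_pos'],s['wrist_force'],s['finger_gap'])
save('side','side6.png'); save('scene','scene6.png'); w=cv2.cvtColor(save('wrist','wrist6.png'),cv2.COLOR_RGB2BGR)
b=cv2.imread('pics/side6.png')[110:230,240:400];c=cv2.imread('pics/scene6.png')[230:350,150:310]
z=lambda i:cv2.resize(i,(400,300),interpolation=cv2.INTER_CUBIC)
cv2.imwrite('pics/v6.png',np.vstack([np.hstack([z(b),z(c)]),np.hstack([z(w),z(w[150:390,160:480])])]))
```

```text
[ 0.60176528 -0.18628836  0.04567374] [-0.28445987 -0.01955327  0.07936296] 0.07020629151274628
```

View pics/v6.png

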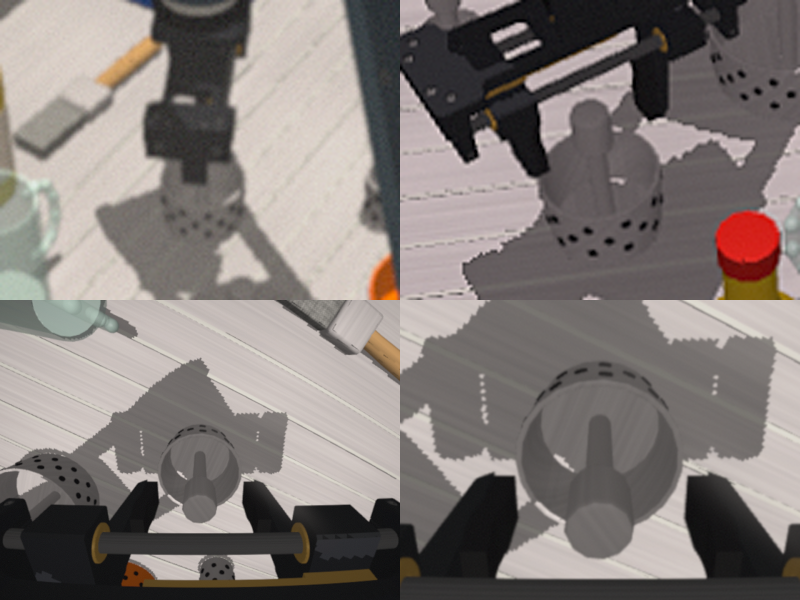

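The scene view now shows the open fingers on either side of the knob, with the left tip at about (202,300) and the right at (252,276). The wrist view has the knob top at (320,334). A quick check of tip height and centring:

Run:
```python
from h import *
s=r.state()
for z in (.045,.055,.065,.075,.085,.095): print(z,*[cast('scene',u,v,z)[:2].round(3) for u,v in((202,300),(252,276))], 'mid',((cast('scene',202,300,z)+cast('scene',252,276,z))/2)[:2].round(3),'side',cast('side',240+195/2.5,110+182/2.5,z)[:2].round(3))
p=cast('wrist',320,334,.105,s=s); print(p,s['tcp_rot'].T@(p-s['tool_pos']))
for dz in (.01,.02,.03,.04):
  t=dict(s); t['tool_pos']=s['tool_pos']+[0,0,dz]; p=cast('wrist',320,334,.105,s=t); print(dz,s['tcp_rot'].T@(p-t['tool_pos']))
```

```text
0.045 [ 0.592 -0.229] [ 0.554 -0.149] mid [ 0.573 -0.189] side [ 0.605 -0.186]
0.055 [ 0.601 -0.228] [ 0.563 -0.149] mid [ 0.582 -0.189] side [ 0.599 -0.177]
0.065 [ 0.61  -0.227] [ 0.572 -0.149] mid [ 0.591 -0.188] side [ 0.593 -0.169]
0.075 [ 0.618 -0.225] [ 0.581 -0.149] mid [ 0.6   -0.187] side [ 0.588 -0.16 ]
0.085 [ 0.627 -0.224] [ 0.591 -0.149] mid [ 0.609 -0.186] side [ 0.582 -0.151]
0.095 [ 0.635 -0.222] [ 0.6   -0.148] mid [ 0.618 -0.185] side [ 0.576 -0.142]
[ 0.60085594 -0.18774374  0.105     ] [-0.00201704  0.000179   -0.05793718]
0.01 [-0.00880541  0.00016811 -0.04794191]
0.02 [-0.01559378  0.00015722 -0.03794664]
0.03 [-0.02238214  0.00014633 -0.02795137]
0.04 [-0.02917051  0.00013544 -0.01795609]
```

The tips are at z ≈ 0.077 and centred on the knob, a good place to grip. Closing with ample time, then a small test lift.

Call:
arm_command([
  {"fingers": 1, "dp": [-0.01, 0, 0.03], "delta_rot": [0, 0, 0]},
  {"fingers": 1, "dp": [-0.01, 0, 0.03], "delta_rot": [0, 0, 0]},
  {"fingers": 1, "dp": [-0.01, 0, 0.03], "delta_rot": [0, 0, 0]},
  {"fingers": 1, "dp": [-0.01, 0, 0.03], "delta_rot": [0, 0, 0]},
  {"fingers": 1, "dp": [-0.01, 0, 0.03], "delta_rot": [0, 0, 0]},
  {"fingers": 1, "dp": [-0.01, 0, 0.03], "delta_rot": [0, 0, 0]},
  {"fingers": 1, "dp": [-0.01, 0, 0.03], "delta_rot": [0, 0, 0]},
  {"fingers": 1, "dp": [-0.01, 0, 0.03], "delta_rot": [0, 0, 0]},
  {"fingers": 1, "dp": [-0.01, 0, 0.03], "delta_rot": [0, 0, 0]},
  {"fingers": 1, "dp": [-0.01, 0, 0.03], "delta_rot": [0, 0, 0]},
  {"fingers": 1, "dp": [-0.01, 0, 0.03], "delta_rot": [0, 0, 0]},
  {"fingers": 1, "dp": [-0.01, 0, 0.03], "delta_rot": [0, 0, 0]},
], newtons=40)

```text
clock: 9.73
tool_pos: [0.6012, -0.1868, 0.0435]
tcp_rot: [[0.898, 0.439, -0.0], [0.439, -0.898, 0.0], [0.0, -0.0, -1.0]]
wrist_force: [-0.3, 1.2, 1.3]
finger_gap: 0.023
```

Call:
arm_command([
  {"fingers": 1, "dp": [0, 0, -0.05], "delta_rot": [0, 0, 0]},
  {"fingers": 1, "dp": [0, 0, -0.1], "delta_rot": [0, 0, 0]},
  {"fingers": 1, "dp": [0, 0, -0.15], "delta_rot": [0, 0, 0]},
  {"fingers": 1, "dp": [0, 0, -0.2], "delta_rot": [0, 0, 0]},
  {"fingers": 1, "dp": [0, 0, -0.2], "delta_rot": [0, 0, 0]},
])

```text
clock: 10.15
tool_pos: [0.6021, -0.1874, 0.0649]
tcp_rot: [[0.898, 0.439, 0.002], [0.439, -0.898, -0.001], [0.001, 0.002, -1.0]]
wrist_force: [0.3, 0.3, -1.4]
finger_gap: 0.023
```

Held, with a gap of 23 mm and the weight showing on the wrist. Lifting well clear of the 125 mm glasses.

Call:
arm_command([
  {"fingers": 1, "dp": [0, 0, -0.15], "delta_rot": [0, 0, 0]},
  {"fingers": 1, "dp": [0, 0, -0.35], "delta_rot": [0, 0, 0]},
  {"fingers": 1, "dp": [0, 0, -0.55], "delta_rot": [0, 0, 0]},
  {"fingers": 1, "dp": [0, 0, -0.75], "delta_rot": [0, 0, 0]},
  {"fingers": 1, "dp": [0, 0, -0.9], "delta_rot": [0, 0, 0]},
  {"fingers": 1, "dp": [0, 0, -1.0], "delta_rot": [0, 0, 0]},
])

```text
clock: 10.65
tool_pos: [0.602, -0.1873, 0.1657]
tcp_rot: [[0.898, 0.439, 0.002], [0.439, -0.898, -0.001], [0.002, 0.002, -1.0]]
wrist_force: [0.1, -0.1, -2.1]
finger_gap: 0.023
```

Call:
arm_command([
  {"fingers": 1, "dp": [0, 0, -0.15], "delta_rot": [0, 0, 0]},
  {"fingers": 1, "dp": [0, 0, -0.3], "delta_rot": [0, 0, 0]},
  {"fingers": 1, "dp": [0, 0, -0.3], "delta_rot": [0, 0, 0]},
  {"fingers": 1, "dp": [0, 0, -0.3], "delta_rot": [0, 0, 0]},
])

```text
clock: 10.98
tool_pos: [0.6016, -0.1871, 0.1938]
tcp_rot: [[0.898, 0.439, 0.001], [0.439, -0.898, -0.001], [0.001, 0.001, -1.0]]
wrist_force: [-0.8, -0.0, -2.7]
finger_gap: 0.0229
```

Run:
```python
from h import *
s=r.state(); print(s['clock'],s['tool_pos'],s['wrist_force'],s['finger_gap'])
print(s['tcp_rot'].T@(np.array([.553,.2795,.195])-s['tool_pos']))
```

```text
10.9833 [ 0.60157962 -0.18712183  0.19377333] [-0.82024868 -0.02120981 -2.73587111] 0.022893223044794336
[ 0.16134714 -0.44052456 -0.00162298]
```

Call:
arm_command([
  {"fingers": 1, "dp": [0.05, -0.13, 0], "delta_rot": [0, 0, 0]},
  {"fingers": 1, "dp": [0.13, -0.35, 0], "delta_rot": [0, 0, 0]},
  {"fingers": 1, "dp": [0.22, -0.6, 0], "delta_rot": [0, 0, 0]},
  {"fingers": 1, "dp": [0.32, -0.88, 0], "delta_rot": [0, 0, 0]},
])

```text
clock: 11.32
tool_pos: [0.59, -0.0924, 0.1914]
tcp_rot: [[0.899, 0.438, -0.003], [0.438, -0.899, 0.001], [-0.002, -0.002, -1.0]]
wrist_force: [-0.2, -0.3, -2.6]
finger_gap: 0.023
```

Call:
arm_command([
  {"fingers": 1, "dp": [0.1, -0.28, 0], "delta_rot": [0, 0, 0]},
  {"fingers": 1, "dp": [0.2, -0.56, 0], "delta_rot": [0, 0, 0]},
  {"fingers": 1, "dp": [0.32, -0.88, 0], "delta_rot": [0, 0, 0]},
])

```text
clock: 11.57
tool_pos: [0.5798, 0.0011, 0.1916]
tcp_rot: [[0.899, 0.439, -0.003], [0.439, -0.899, 0.001], [-0.002, -0.002, -1.0]]
wrist_force: [0.6, -0.1, -1.5]
finger_gap: 0.0228
```

Call:
arm_command([
  {"fingers": 1, "dp": [0.1, -0.28, 0], "delta_rot": [0, 0, 0]},
  {"fingers": 1, "dp": [0.2, -0.56, 0], "delta_rot": [0, 0, 0]},
  {"fingers": 1, "dp": [0.32, -0.88, 0], "delta_rot": [0, 0, 0]},
])

```text
clock: 11.82
tool_pos: [0.5697, 0.0942, 0.1917]
tcp_rot: [[0.898, 0.439, -0.003], [0.439, -0.898, 0.0], [-0.002, -0.001, -1.0]]
wrist_force: [0.2, 0.0, -2.5]
finger_gap: 0.0223
```

Call:
arm_command([
  {"fingers": 1, "dp": [0.1, -0.28, 0], "delta_rot": [0, 0, 0]},
  {"fingers": 1, "dp": [0.2, -0.56, 0], "delta_rot": [0, 0, 0]},
  {"fingers": 1, "dp": [0.28, -0.76, 0], "delta_rot": [0, 0, 0]},
  {"fingers": 1, "dp": [0.32, -0.88, 0], "delta_rot": [0, 0, 0]},
])

```text
clock: 12.15
tool_pos: [0.5595, 0.1887, 0.1917]
tcp_rot: [[0.897, 0.442, -0.003], [0.442, -0.897, 0.001], [-0.002, -0.002, -1.0]]
wrist_force: [0.6, -0.2, -2.1]
finger_gap: 0.0233
```

Call:
arm_command([
  {"fingers": 1, "dp": [0.08, -0.22, 0], "delta_rot": [0, 0, 0]},
  {"fingers": 1, "dp": [0.16, -0.44, 0], "delta_rot": [0, 0, 0]},
  {"fingers": 1, "dp": [0.24, -0.66, 0], "delta_rot": [0, 0, 0]},
  {"fingers": 1, "dp": [0.32, -0.88, 0], "delta_rot": [0, 0, 0]},
  {"fingers": 1, "dp": [0.32, -0.88, 0], "delta_rot": [0, 0, 0]},
  {"fingers": 1, "dp": [0.32, -0.88, 0], "delta_rot": [0, 0, 0]},
])

```text
clock: 12.65
tool_pos: [0.5505, 0.2793, 0.1921]
tcp_rot: [[0.897, 0.441, -0.002], [0.441, -0.897, -0.001], [-0.002, -0.0, -1.0]]
wrist_force: [-0.3, 0.1, -1.6]
finger_gap: 0.0224
```

Run:
```python
from h import *
s=r.state(); print(s['clock'],s['tool_pos'],s['wrist_force'],s['finger_gap'],s['q'].round(2))
print(s['tcp_rot'].T@(np.array([.553,.2795,.0485])-s['tool_pos']))
w=cv2.cvtColor(save('wrist','wrist7.png'),cv2.COLOR_RGB2BGR); save('scene','scene7.png'); save('side','side7.png')
b=cv2.imread('pics/side7.png')[240:420,100:340];c=cv2.imread('pics/scene7.png')[130:310,400:640]
z=lambda i:cv2.resize(i,(400,300),interpolation=cv2.INTER_CUBIC)
cv2.imwrite('pics/v7.png',np.vstack([np.hstack([z(b),z(c)]),np.hstack([z(w),z(w[100:340,160:480])])]))
```

```text
12.65 [0.55052893 0.27932153 0.19211798] [-0.34532881  0.09620571 -1.58015012] 0.02238784167849424 [ 0.28  0.28  1.5  -0.    1.36  1.39]
[0.002607   0.00093381 0.14361265]
```

View pics/v7.png

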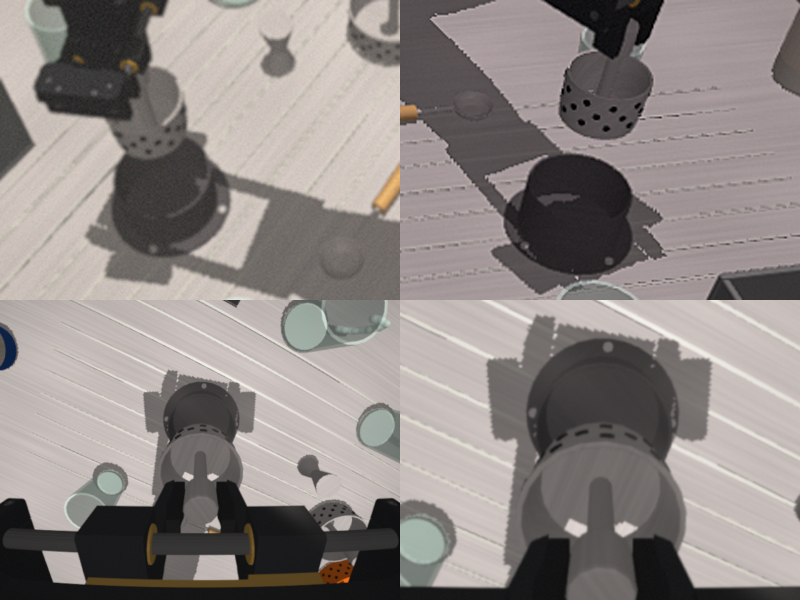

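The strainer hangs over the pot. In the scene crop its rim centre is at about (524,179) and the post top at about (540,145). I'll check its tilt against the projection of a vertical axis, and measure the pot again in the wrist view.

Run:
```python
from h import *
s=r.state()
def proj(n,X):
    c=r.camera_info(n)
    if 'mount' in c:
        M=np.array(c['mount']);X=(np.linalg.inv(M)@np.r_[s['tcp_rot'].T@(np.array(X)-s['tool_pos']),1])[:3]
    else: X=c['R']@X+c['t']
    a=X[:2]/X[2]; a=a*(1+c['k1']*(a@a)); return (a*c['fx']+[c['cx'],c['cy']]).round(1)
ax=s['tool_pos'][:2]; u0=s['tool_pos'][2]-.0434
for n in('scene','side','wrist'): print(n,[(h,proj(n,[*ax,u0+h]).tolist()) for h in(0,.002,.05,.075,.105)],'pot rim',proj(n,[.553,.2795,.06]),'pot foot',proj(n,[.553,.2795,0]))
im=cv2.imread('pics/scene7.png')[130:250,460:580];sd=cv2.imread('pics/side7.png')[260:380,130:250]
w=cv2.imread('pics/wrist7.png')[120:360,200:440]
z=lambda i:cv2.resize(i,(400,400),interpolation=cv2.INTER_CUBIC)
cv2.imwrite('pics/v8.png',np.hstack([z(im),z(w)]))
```

```text
scene [(0, [517.9, 200.1]), (0.002, [518.2, 199.1]), (0.05, [525.9, 174.8]), (0.075, [530.2, 161.3]), (0.105, [535.6, 144.4])] pot rim [506.5 241.2] pot foot [498.8 265.7]
side [(0, [189.6, 316.9]), (0.002, [189.4, 316.2]), (0.05, [183.7, 299.2]), (0.075, [180.6, 289.7]), (0.105, [176.7, 277.8])] pot rim [197.6 345.5] pot foot [203.3 362.3]
wrist [(0, [319.9, 245.1]), (0.002, [319.9, 246.2]), (0.05, [319.8, 276.8]), (0.075, [319.7, 299.0]), (0.105, [319.6, 335.1])] pot rim [318.9 209. ] pot foot [319.1 195. ]
```

View pics/v8.png

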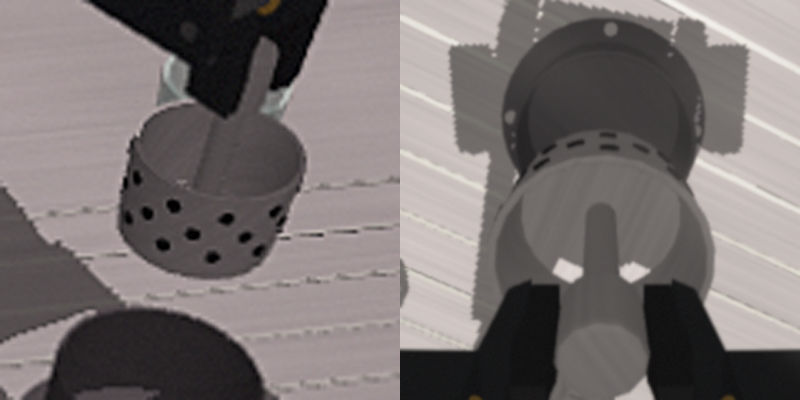

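The axis agrees with the vertical projection to within 1 px, so the strainer hangs upright, and the pot is centred to a few mm. I'm descending with a small correction (x +3, y +2 mm), then slowing and watching the force.

Call:
arm_command([
  {"fingers": 1, "dp": [0.03, 0.02, 0.15], "delta_rot": [0, 0, 0]},
  {"fingers": 1, "dp": [0.03, 0.02, 0.35], "delta_rot": [0, 0, 0]},
  {"fingers": 1, "dp": [0.03, 0.02, 0.55], "delta_rot": [0, 0, 0]},
  {"fingers": 1, "dp": [0.03, 0.02, 0.7], "delta_rot": [0, 0, 0]},
  {"fingers": 1, "dp": [0.03, 0.02, 0.75], "delta_rot": [0, 0, 0]},
  {"fingers": 1, "dp": [0.03, 0.02, 0.75], "delta_rot": [0, 0, 0]},
  {"fingers": 1, "dp": [0.03, 0.02, 0.75], "delta_rot": [0, 0, 0]},
])

```text
clock: 13.38
tool_pos: [0.5558, 0.2776, 0.1189]
tcp_rot: [[0.899, 0.438, 0.0], [0.438, -0.899, 0.0], [0.0, 0.0, -1.0]]
wrist_force: [-0.1, 0.3, -2.6]
finger_gap: 0.0227
```

Call:
arm_command([
  {"fingers": 1, "dp": [0, 0, 0.08], "delta_rot": [0, 0, 0]},
  {"fingers": 1, "dp": [0, 0, 0.16], "delta_rot": [0, 0, 0]},
  {"fingers": 1, "dp": [0, 0, 0.24], "delta_rot": [0, 0, 0]},
  {"fingers": 1, "dp": [0, 0, 0.3], "delta_rot": [0, 0, 0]},
  {"fingers": 1, "dp": [0, 0, 0.3], "delta_rot": [0, 0, 0]},
])

```text
clock: 13.8
tool_pos: [0.5539, 0.2778, 0.0863]
tcp_rot: [[0.898, 0.439, -0.003], [0.439, -0.898, -0.001], [-0.003, -0.001, -1.0]]
wrist_force: [-0.1, 0.2, -3.2]
finger_gap: 0.0229
```

Inside the rim with no side force. Continuing down to the floor.

Call:
arm_command([
  {"fingers": 1, "dp": [0, 0, 0.08], "delta_rot": [0, 0, 0]},
  {"fingers": 1, "dp": [0, 0, 0.16], "delta_rot": [0, 0, 0]},
  {"fingers": 1, "dp": [0, 0, 0.22], "delta_rot": [0, 0, 0]},
  {"fingers": 1, "dp": [0, 0, 0.28], "delta_rot": [0, 0, 0]},
  {"fingers": 1, "dp": [0, 0, 0.33], "delta_rot": [0, 0, 0]},
  {"fingers": 1, "dp": [0, 0, 0.36], "delta_rot": [0, 0, 0]},
  {"fingers": 1, "dp": [0, 0, 0.36], "delta_rot": [0, 0, 0]},
])

```text
clock: 14.38
tool_pos: [0.5547, 0.278, 0.0514]
tcp_rot: [[0.898, 0.439, -0.001], [0.439, -0.898, -0.0], [-0.001, -0.0, -1.0]]
wrist_force: [-1.7, -0.4, -3.5]
finger_gap: 0.0232
```

Call:
arm_command([
  {"fingers": 1, "dp": [0, 0, 0.01], "delta_rot": [0, 0, 0]},
  {"fingers": 1, "dp": [0, 0, 0.02], "delta_rot": [0, 0, 0]},
  {"fingers": 1, "dp": [0, 0, 0.02], "delta_rot": [0, 0, 0]},
])

```text
clock: 14.63
tool_pos: [0.5554, 0.2783, 0.0506]
tcp_rot: [[0.898, 0.439, 0.0], [0.439, -0.898, 0.0], [0.0, 0.0, -1.0]]
wrist_force: [-0.4, -0.7, -1.5]
finger_gap: 0.0231
```

Force still shows the weight, with about 2 mm to go. Small steps until contact.

Call:
arm_command([
  {"fingers": 1, "dp": [0, 0, 0.01], "delta_rot": [0, 0, 0]},
  {"fingers": 1, "dp": [0, 0, 0.02], "delta_rot": [0, 0, 0]},
  {"fingers": 1, "dp": [0, 0, 0.02], "delta_rot": [0, 0, 0]},
  {"fingers": 1, "dp": [0, 0, 0.02], "delta_rot": [0, 0, 0]},
])

```text
clock: 14.97
tool_pos: [0.5553, 0.2782, 0.0485]
tcp_rot: [[0.898, 0.439, 0.0], [0.439, -0.898, 0.0], [0.0, 0.0, -1.0]]
wrist_force: [-0.7, 0.4, -1.6]
finger_gap: 0.0228
```

Call:
arm_command([
  {"fingers": 1, "dp": [0, 0, 0.01], "delta_rot": [0, 0, 0]},
  {"fingers": 1, "dp": [0, 0, 0.01], "delta_rot": [0, 0, 0]},
  {"fingers": 1, "dp": [0, 0, 0.01], "delta_rot": [0, 0, 0]},
])

```text
clock: 15.22
tool_pos: [0.5556, 0.2784, 0.0485]
tcp_rot: [[0.898, 0.439, 0.001], [0.439, -0.898, 0.0], [0.001, 0.0, -1.0]]
wrist_force: [-2.2, -0.3, 5.6]
finger_gap: 0.0224
```

Contact: the force turned to +5.6 N and z stopped at 0.0485, as predicted. Now release slowly and rise.

Call:
arm_command([
  {"fingers": 0.6, "dp": [0, 0, 0], "delta_rot": [0, 0, 0]},
  {"fingers": 0.6, "dp": [0, 0, 0], "delta_rot": [0, 0, 0]},
  {"fingers": 0.4, "dp": [0, 0, 0], "delta_rot": [0, 0, 0]},
  {"fingers": 0.3, "dp": [0, 0, 0], "delta_rot": [0, 0, 0]},
  {"fingers": 0.3, "dp": [0, 0, 0], "delta_rot": [0, 0, 0]},
  {"fingers": 0.3, "dp": [0, 0, 0], "delta_rot": [0, 0, 0]},
  {"fingers": 0.3, "dp": [0, 0, 0], "delta_rot": [0, 0, 0]},
  {"fingers": 0.3, "dp": [0, 0, 0], "delta_rot": [0, 0, 0]},
])

```text
clock: 15.88
tool_pos: [0.5553, 0.2781, 0.0473]
tcp_rot: [[0.898, 0.439, -0.0], [0.439, -0.898, -0.0], [-0.0, 0.0, -1.0]]
wrist_force: [-0.8, 0.1, 0.0]
finger_gap: 0.0619
```

Call:
arm_command([
  {"fingers": 0.3, "dp": [0, 0, -0.1], "delta_rot": [0, 0, 0]},
  {"fingers": 0.3, "dp": [0, 0, -0.3], "delta_rot": [0, 0, 0]},
  {"fingers": 0.3, "dp": [0, 0, -0.6], "delta_rot": [0, 0, 0]},
  {"fingers": 0.3, "dp": [0, 0, -0.9], "delta_rot": [0, 0, 0]},
  {"fingers": 0.3, "dp": [0, 0, -1], "delta_rot": [0, 0, 0]},
  {"fingers": 0.3, "dp": [0, 0, -1], "delta_rot": [0, 0, 0]},
])

```text
clock: 16.38
tool_pos: [0.5578, 0.279, 0.1519]
tcp_rot: [[0.898, 0.439, 0.007], [0.439, -0.898, 0.002], [0.007, 0.001, -1.0]]
wrist_force: [-0.1, 0.2, -0.4]
finger_gap: 0.0614
```

Call:
arm_command([
  {"fingers": 0.3, "dp": [-0.3, 0, -0.3], "delta_rot": [0, 0, 0]},
  {"fingers": 0.3, "dp": [-0.6, 0, -0.5], "delta_rot": [0, 0, 0]},
  {"fingers": 0.3, "dp": [-0.8, 0, -0.6], "delta_rot": [0, 0, 0]},
  {"fingers": 0.3, "dp": [-0.8, 0, -0.6], "delta_rot": [0, 0, 0]},
  {"fingers": 0.3, "dp": [-0.8, 0, -0.6], "delta_rot": [0, 0, 0]},
])

```text
clock: 16.8
tool_pos: [0.4829, 0.2429, 0.2068]
tcp_rot: [[0.898, 0.439, 0.0], [0.439, -0.898, 0.0], [0.0, -0.0, -1.0]]
wrist_force: [-0.4, -0.5, -0.1]
finger_gap: 0.0614
```

Run:
```python
from h import *
s=r.state(); print(s['clock'],s['tool_pos'],s['wrist_force'],s['finger_gap'])
w=cv2.cvtColor(save('wrist','wrist9.png'),cv2.COLOR_RGB2BGR); save('scene','scene9.png')
c=cv2.imread('pics/scene9.png')
z=lambda i:cv2.resize(i,(400,300),interpolation=cv2.INTER_CUBIC)
cv2.imwrite('pics/v9.png',np.vstack([np.hstack([z(c),z(c[190:310,430:590])]),np.hstack([z(w),z(c[150:360,60:340])])]))
```

```text
16.8 [0.48292027 0.2428846  0.20682718] [-0.40499853 -0.51470806 -0.11410326] 0.06137716468211269
```

View pics/v9.png

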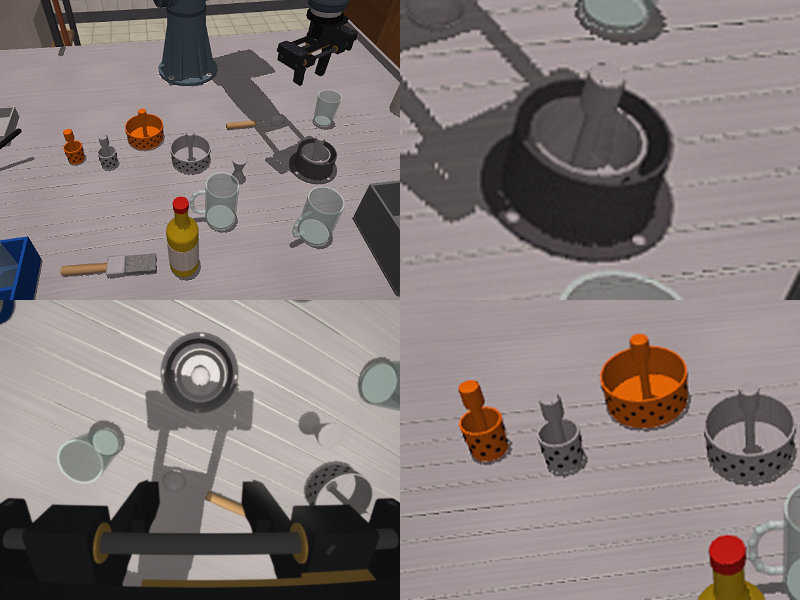

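The medium strainer sits inside the pot with its rim below the pot's rim. It is upright and roughly concentric, with its knob at wrist pixel (320,120). The other strainers stand untouched and the gripper is clear.

```bash
python3 -c "
from workcell import r
print(r.hand_in())"
```

```text
the job is handed in; nothing more can be done
None
```

The middle strainer (76 mm) is standing on the pot's floor, released and upright, and I handed the job in at about 17 s on the clock. The hand-in gives no verdict.

**Last checks:**
- **Floor contact:** The wrist force rose to about +6 N at a reported TCP z of 0.0485. That is 5 mm above the height at which I gripped it on the drainboard, matching the pot's floor.
- **Final picture:** The strainer's rim is below the pot's rim and roughly centred. The steel small and large strainers and the orange look-alikes are upright and untouched, and the gripper is clear of everything.

**What disagreed:**
- **Fingertip position:** My first two grips closed on nothing. The cameras showed the real fingertips about 30 mm short of the stated TCP, so the fingers had closed above the knob. I went about 30 mm lower, and the third grip held at a gap of about 23 mm.
- **Pot position:** The scene and side cameras placed the pot's centre about 8 mm apart in x. I used the mean plus a small correction towards the wrist view, and the strainer went down without touching the walls noticeably.

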